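# Rock the angle gauge on the uneven stud until its pointer settles on the index

### The job

Lift the pendulum angle gauge off the flat wooden offcut by its top handle and stand it level on the high crown of the steel stud on the other block, the middle of its sole on the crown and its sole square across it. Then, keeping it resting gently on the crown, rock it sideways until the swinging pointer settles on the black index at the dial's rim. Finish while still gripping the gauge and holding it there on the crown with the pointer on the index; leave the roll of tape and the pressing die where they lie.

Things in the scene. Friction and masses are not known exactly. Their poses are not given: they have to be found in the camera images.
- gauge: Angle gauge with round white dial (88 mm across) on a flat dark steel foot, plain metal block handle on top; 34 x 84 x 136 mm overall, 0.3 kg, loose, stands upright on the offcut. Origin at the centre of its underside (sole). Its axes: z up out of the handle, x from the dial face towards the back (the dial faces -x, towards the robot), y to the left as seen from the robot. The sole is flat, 34 (x) by 84 (y) mm. The dial's centre is 54 mm above the sole.
- gauge_grip (a point): Point to grip: middle of the handle, 120 mm above the sole, on the gauge's centre line. The handle is 22 mm (gauge x) by 26 mm (gauge y) and spans heights 94 to 136 mm over the sole; the round housing below it tops out at 98 mm. Axes as the gauge.
- gauge_sole (a point): Centre of the gauge's flat sole (its origin); axes as the gauge.
- gauge_pointer (a joint): Angle of the swinging pointer relative to the gauge, rad; a weighted needle that always hangs so that its tip points straight up, settling within about a second. 0 = at the dial's centre tick. Positive = tip towards the gauge's -y (right, seen from the robot). If the gauge leans left (top towards its +y) by an angle a, the pointer settles at +a.
- gauge_index (a joint): Angle of the middle of the black index lug (9 mm wide, sticking 6 mm past the rim) on the dial's rim relative to the gauge, same zero and sign as the pointer; locked, between 0.18 and 0.46 (right of centre, seen from the robot), different each time.
- pointer_tip (a point): Tip of the pointer needle, 32 mm from the dial's centre. Its z axis points along the needle.
- index_mark (a point): Inner point of the index, 38 mm from the dial's centre. Its z axis points from the dial's centre through the index.
- stud_block: Wooden block 90 (x) x 120 (y) x 40 mm, fixed, with an uneven steel stud on top: a rounded ridge (the crown) and, 30 mm to its -y side (right), a lower rounded ridge (the high shoulder, top at 64 mm); nothing but low plate (46 mm) on its +y side. Origin at the centre of the block's underside, z up. A gauge standing across the crown can lean left (top towards +y) freely, at least 0.5 rad, but right only about 0.2 rad.
- stud_crown (a point): Middle of the crown's top line, 70 mm above the bench, over the block's centre. The crown is a ridge of 10 mm radius, 50 mm long along the stud block's x. Axes as the stud block. The gauge stands with its x along this x (dial facing the robot) and rocks about this x axis.
- offcut: Plain flat wooden offcut 90 x 120 x 40 mm, fixed, on which the gauge stands at the start; origin at the centre of its underside. It and the stud block may swap sides.
- tape_center (a point): Bystander: roll of masking tape, 52 mm across, 18 mm high, loose; point at its centre.
- die_center (a point): Bystander: flat turned pressing die, 42 mm across, 12 mm high, loose; point at its centre.
There are look-alikes about, which are no part of the job. Leave any green look-alike of the offcut alone.

How it is judged:
On the way, in this order (a step that is already met when the one before it is completed fails the run):
1. the gripped gauge stands level on the crown of the stud (contact force between gauge and stud_block above 0.3 N and horizontal distance between gauge_sole and stud_crown below 0.018 m and angle between the x axis of gauge_sole and the x axis of stud_crown, either way round below 0.35 rad and contact force between the fingers and gauge above 1 N and contact force between gauge and offcut below 0.05 N and angle between gauge's own z axis and vertical below 0.08 rad), for 0.2 s.
2. the gauge is rocked on the crown until the pointer is on the index (contact force between gauge and stud_block above 0.3 N and horizontal distance between gauge_sole and stud_crown below 0.018 m and angle between the x axis of gauge_sole and the x axis of stud_crown, either way round below 0.35 rad and contact force between the fingers and gauge above 1 N and contact force between gauge and offcut below 0.05 N and angle between the z axis of pointer_tip and the z axis of index_mark, either way round below 0.09 rad), for 0.3 s.
At the end, for the whole second after the job is handed in: Through the last second: gauge gripped (over 1 N), resting on the stud with 0.3 to 25 N, off the offcut; sole centre within 18 mm of the crown's middle in plan, x axes within 0.35 rad; pointer still (below 0.3 rad/s), within 0.09 rad of the index; tape and die within 30 mm of their start (all of step 2 and contact force between gauge and stud_block below 25 N and velocity of joint gauge_pointer between -0.3 and 0.3 rad/s and distance of each of tape_center, die_center from where it was at the start of the episode below 0.03 m); the arm keeps its last pose, push and grip.
It fails at once if the gauge is slammed or forced onto the stud (over 40 N) (contact force between gauge and stud_block above 40 N).
It fails at once if the tape roll or the pressing die is knocked away (distance of any of tape_center, die_center from where it was at the start of the episode above 0.03 m).
It also fails if it takes over 48 s, if anything falls off the work surface, if the arm or the gripper's body presses on something with over 40 N, if the wrist force passes 120 N, or if a joint passes its speed limit or range.

### The arm

A 6-joint arm with a two-finger parallel gripper is mounted at the origin on a cart in front of the work surface, level with it; the furniture and walls round the work are solid. World frame = base frame: x ahead of the robot, y to its left, z up, the work surface at z = 0. Lengths are in m, angles in rad, forces in N, time in s.
With the tool pointing down it reaches from about 0.3 to 0.775 m from the base axis. Payload 14.6 kg.
Tool frame: the origin (TCP) lies at the very end of the fingers, on their centre line; the grasp point (between the pads) lies 19 mm behind it; z points along the fingers, y is the line along which they close (so a half turn about z gives the same grasp; the last joint's range is limited). The gripper opens to 94 mm and grips with 3 to 60 N. Pads are 16 mm wide; open, the fingers measure 119 mm over their backs; the gripper's body (75 mm by 177 mm) begins 78 mm behind the grasp point.
Start: joints at [-1.359, 0.3, 1.521, -0, 1.321, -0.067], TCP at [0.151, -0.529, 0.205] pointing down, gripper open.
Joint ranges: [-3.03, 3.03], [-0.79, 2.21], [0.23, 2.52], [-1.04, 4.18], [0, 3.07], [-2.55, 2.55]. Speed limits (rad/s): [2.22, 2.22, 2.57, 3.14, 3.14, 3.14].

### API

Orientations are given as [roll, pitch, yaw] about the fixed x, y, z axes, in that order (R = Rz(yaw) Ry(pitch) Rx(roll)).
In Python, from station import ctrl gives the robot as it stands.
- The arm moves only by the shell command python3 -m pendant 'ROWS' [OPENING] [FORCE]. ROWS is JSON, a list of rows, each a list of 2 entries, a list of its own where there are three numbers: the shift along the world's x, y, z in cm, then the turn about the world's z in rad. A call has 1 to 20 rows; each row shifts and turns the commanded pose from where the row before left it; what a row does not reach is not made up. A row lasts 1/12 s, in which the tool goes at most 41.7 mm and 7.16 degrees, less where a joint would pass 70% of its speed; a pose out of reach is approached as far as the arm can. A call is refused whole if a number of a shift passes 4.17 or a number of a turn 0.125, either way. A call with a gripper value outside its range is refused whole. OPENING is the opening, from 0 (shut) to 1 (fully open), set as the call begins (- or left out, the last holds). The fingers move at their own pace and stop on an object; FORCE is the grip in N (left out, the last holds). Time passes only in rows, so rows that do not move let the fingers close. It gives the time, the measured TCP pose, the force, the opening and the grip force at its end, in the units of the state.
- ctrl.get_obs(): the state, without advancing time (a new reading comes with each control period).
- ctrl.camera(name): name is "scene" or "top" or "wrist"; returns a dict with "color" (400x640x3 uint8, red, green, blue), "intrinsics" (3x3 intrinsics, pixels), "k1" (the pictures are not rectified: a ray, as slopes to the right and down, at radius r is drawn at 1 + k1 r^2 times it, then the intrinsics apply), "camera_from_world" (4x4, takes a point from world to camera coordinates). Camera axes: x right, y down, z forward; pixel columns grow to the right and rows downward; lengths in m; the calibration is good to about 2 mm. A picture is of the moment at which its call begins. There is no depth.
- ctrl.hand_in(): hands the job in; it is judged then, once.
The state is a dict: "time_s": time; "qpos": joint angles; "joint_vel": joint speeds; "tau": joint torques, N m; "ee_pos": TCP position; "eef_rot": TCP orientation; "force": force on the tool from outside, world axes, zero at the start; "moment": the same for the moment, N m; "grip_width": finger opening in m; "grip_force": force on a finger pad.
Only numpy, scipy, OpenCV 4.12 (cv2) and the standard library are available. Lean on these libraries where they do the work, as an engineer would, in place of code of your own. Each camera call takes 0.05 s, during which the arm holds its last target. There are 200 camera calls.

## Working session

There is one attempt and no reset: what is moved stays moved. The work goes in short steps, Python scripts to look and compute and a shell command to move; the robot and the scene stay as the last step left them, time stands still between calls to the robot, and variables do not carry over. Pictures are saved under pics/ and viewed, at most 10 in all, crops included, and the job is handed in when it is done.

```bash
mkdir -p pics
cat > h.py <<'E'
import numpy as np,cv2
from station import ctrl
def cam(n,save=None):
    d=ctrl.camera(n); d={k:(np.array(v) if k!='k1' else v) for k,v in d.items()}
    if save: cv2.imwrite(f'pics/{save}.png',d['color'][:,:,::-1])
    return d
def ray(d,u,v):
    K=d['intrinsics'];k=float(d['k1'])
    p=cv2.undistortPoints(np.array([[[u,v]]],float),K,np.array([k,0,0,0,0.]))[0,0] if False else None
    a=np.array([(u-K[0,2])/K[0,0],(v-K[1,2])/K[1,1]]);s=a.copy()
    for _ in range(30): s=a/(1+k*(s@s))
    T=d['camera_from_world'];R=T[:3,:3];return -R.T@T[:3,3],R.T@np.array([s[0],s[1],1.])
def onz(d,u,v,z):
    o,r=ray(d,u,v);return o+r*(z-o[2])/r[2]
def proj(d,P):
    T=d['camera_from_world'];c=T[:3,:3]@np.array(P,float)+T[:3,3];s=c[:2]/c[2]
    s=s*(1+float(d['k1'])*(s@s));K=d['intrinsics'];return K[0,0]*s[0]+K[0,2],K[1,1]*s[1]+K[1,2]
def tri(d1,p1,d2,p2):
    o,r=ray(d1,*p1);q,t=ray(d2,*p2)
    s=np.linalg.lstsq(np.stack([r,-t],1),q-o,rcond=None)[0]
    a=o+r*s[0];b=q+t*s[1];return (a+b)/2,np.linalg.norm(a-b)
E
python3 - <<'E'
from h import *
for n in('scene','top'):
    d=cam(n,n+'0');o,_=ray(d,320,200);print(n,o.round(3),d['k1'])
print(ctrl.get_obs())
E
```

```text
scene [0.141 0.706 0.641] -0.059367184061806154
top [0.337 0.077 1.102] -0.006731629433762231
{'time_s': 0.1, 'qpos': array([-1.35859743e+00,  3.00394112e-01,  1.52147914e+00, -3.12016869e-06,
        1.32072591e+00, -6.65675020e-02]), 'joint_vel': array([-0.00034173, -0.00196508, -0.00217888,  0.00190345,  0.00027457,
        0.00026497]), 'tau': array([ 1.75660211e-03, -5.32641506e+01, -3.53285623e+01,  7.09802750e-02,
        2.34495598e-02, -7.25032783e-05]), 'ee_pos': array([ 0.15130929, -0.52854218,  0.20497169]), 'eef_rot': array([-3.14058817e+00, -6.39356075e-05,  2.78767144e-01]), 'force': array([ 0.45395396, -0.60513613,  0.37863469]), 'moment': array([0.03951325, 0.00456087, 0.00037634]), 'grip_force': 0.0, 'grip_width': 0.09398863914906318}
```

View pics/scene0.png

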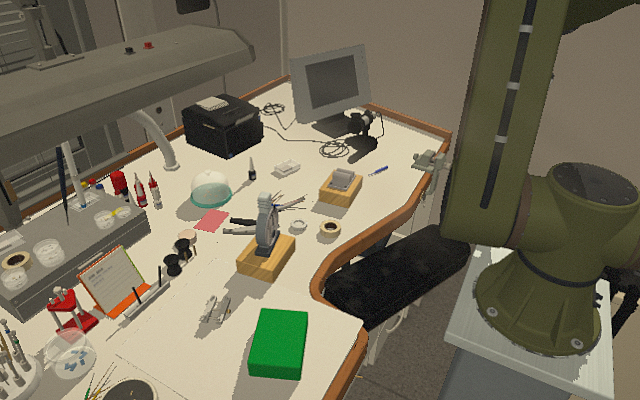

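View pics/top0.png

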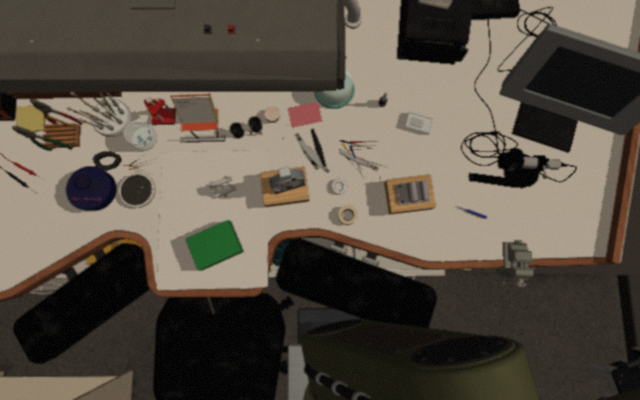

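Candidates: gauge on the wooden offcut (top 285,187; scene 268,235), the stud block (top 411,195; scene 341,187), and the green look-alike block (top 214,245), which I leave alone. The die is at top (338,186) and the tape at (347,215). One close crop to check the choice.

Run:
```python
from h import *
t=cam('top');s=cam('scene')
a=cv2.resize(t['color'][155:235,245:445],None,fx=4,fy=4,interpolation=cv2.INTER_CUBIC)
b=cv2.resize(s['color'][160:290,200:400],None,fx=2,fy=2,interpolation=cv2.INTER_CUBIC)
c=np.zeros((320+260,800,3),np.uint8);c[:320]=a;c[320:,:400]=b
cv2.imwrite('pics/crop1.png',c[:,:,::-1])
# wooden tops by colour
for n,d,z in(('top',t,.04),):
    h=cv2.cvtColor(d['color'],cv2.COLOR_RGB2HSV)
    m=cv2.inRange(h,(10,90,90),(28,255,255));m[:150]=0;m[225:]=0;m[:,:250]=0;m[:,450:]=0
    m=cv2.morphologyEx(m,cv2.MORPH_OPEN,np.ones((3,3)))
    for c in cv2.findContours(m,0,2)[0]:
        if cv2.contourArea(c)<300: continue
        r=cv2.minAreaRect(c);bp=cv2.boxPoints(r);P=np.array([onz(d,*p,z)[:2] for p in bp])
        print(np.round(r[0],1),'ctr',P.mean(0).round(4),'sides',np.linalg.norm(np.diff(P,axis=0),axis=1).round(3));print(P.round(3).tolist())
print('die',onz(t,338,186,.012),'tape',onz(t,347,215,.018))
```

```text
[410.8 193.6] ctr [ 0.5334 -0.1621] sides [0.121 0.091 0.12 ]
[[0.571, -0.098], [0.586, -0.219], [0.495, -0.225], [0.481, -0.106]]
[284.1 185.9] ctr [0.5558 0.1691] sides [0.12  0.089 0.119]
[[0.593, 0.234], [0.606, 0.115], [0.518, 0.105], [0.506, 0.223]]
die [0.56009784 0.0267915  0.012     ] tape [0.48057827 0.00434671 0.018     ]
```

View pics/crop1.png

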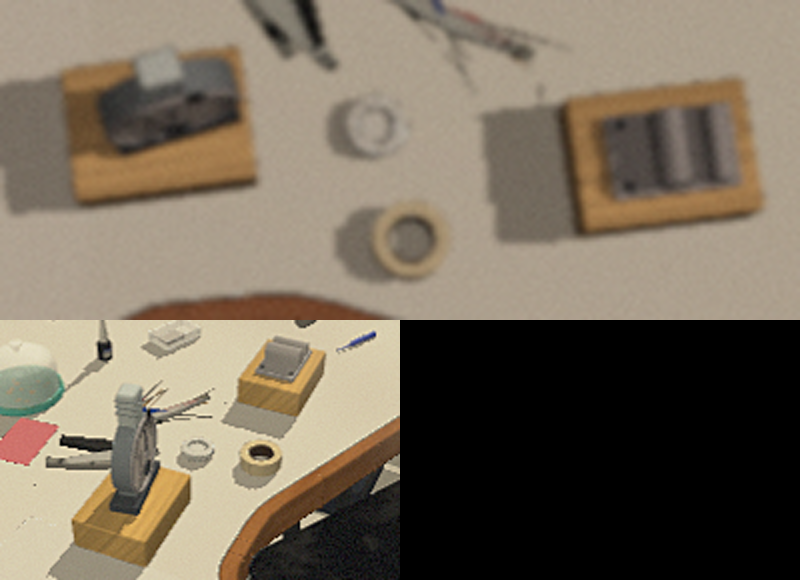

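The crop confirms it: gauge on the plain offcut (top-image handle at about (285,172)), stud block on the right with its crown ridge at (414,192), and die and tape between them. The block sizes measure right (120 x 90).

```bash
python3 - <<'E'
from h import *
t=cam('top');s=cam('scene')
print('handle top z.176',onz(t,285,172,.176).round(4),'tri',tri(t,(285,172),s,(265,194)))
print('crown from ridge',onz(t,414.2,192.3,.07).round(4))
print('housing edge',onz(t,245+105/4,155+110/4,.094),onz(t,245+238/4,155+75/4,.094))
E
python3 -m pendant '[[[0,0,4],0],[[0,0,4],0],[[2,2,2],0.12],[[2,4,0],0.12],[[2,4,0],0.12],[[2,4,0],0.12],[[2,4,0],0.12],[[2,4,0],0.12],[[2,4,0],0.12],[[2,4,0],0.12],[[2,4,0],0.12],[[2,4,0],0.12],[[2,4,0],0.12],[[2,4,0],0.12],[[2,4,0],0.11],[[2,4,0],0],[[2,4,0],0],[[2,4,0],0],[[2,4,0],0],[[0,0,0],0]]' 1
```

```text
handle top z.176 [0.5601 0.1556 0.176 ] tri (array([0.5604232 , 0.15568269, 0.17467975]), np.float64(3.4681696461094954e-05))
crown from ridge [ 0.5308 -0.1642  0.07  ]
housing edge [0.55319212 0.19649068 0.094     ] [0.57504976 0.11382682 0.094     ]
time_s: 1.97
ee_pos: [0.4708, 0.0925, 0.3045]
eef_rot: [-3.141, -0.001, 1.833]
force: [-0.3, -0.7, -0.0]
grip_width: 0.0938
grip_force: 0.0
```

```bash
python3 -m pendant '[[[3,2.1,0],0],[[3,2.1,0],0],[[2.9,2.1,0],0],[[0,0,-2],0],[[0,0,-2],0],[[0,0,-2],0],[[0,0,0],0],[[0,0,0],0],[[0,0,0],0]]' 1
python3 - <<'E'
from h import *
d=cam('wrist','w1');o,_=ray(d,320,200);print(o,[proj(d,(.56,.1555,z)) for z in(.176,.04)])
E
```

```text
time_s: 2.72
ee_pos: [0.5589, 0.1504, 0.247]
eef_rot: [3.14, 0.0, 1.829]
force: [0.5, 0.2, 0.8]
grip_width: 0.0937
grip_force: 0.0
[0.53839459 0.22874998 0.42582595] [(np.float64(320.66965736360197), np.float64(206.4662659489158)), (np.float64(319.783620109648), np.float64(176.2658074637953))]
```

View pics/w1.png

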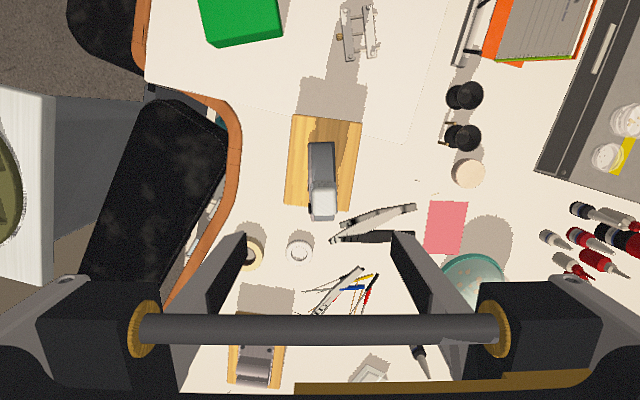

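The wrist view shows the gauge under the gripper, handle around (321,205), near the predicted (320.7,206.5). I zoom in once to fix the centre and yaw.

Run:
```python
import cv2
a=cv2.imread('pics/w1.png')[120:240,270:370];cv2.imwrite('pics/w1c.png',cv2.resize(a,None,fx=5,fy=5,interpolation=cv2.INTER_CUBIC))
```

```text
(no output)
```

View pics/w1c.png

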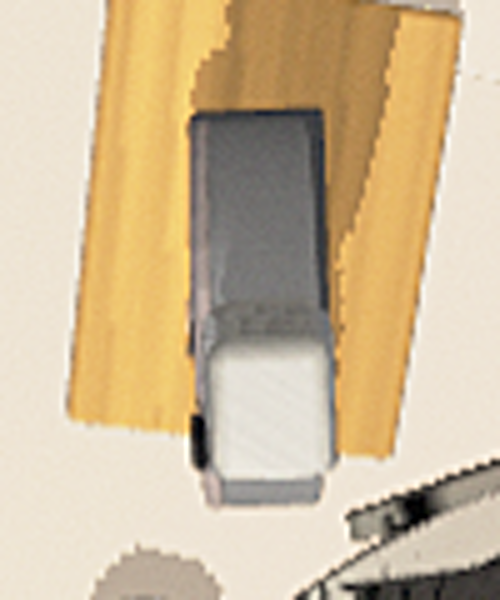

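Run:
```python
from h import *
d=cam('wrist');f=lambda u,v,z:onz(d,270+u/5,120+v/5,z)
print(f(273,410,.176).round(4))
a,b=f(191,115,.046),f(327,110,.046);print('foot',a,b,np.arctan2(*(b-a)[1::-1]))
a,b=f(213,345,.176),f(328,345,.176);print(a,b,np.arctan2(*(b-a)[1::-1]))
print(ctrl.get_obs()['ee_pos'])
```

```text
[0.5624 0.1603 0.176 ]
foot [0.53490583 0.19414929 0.046     ] [0.56769528 0.20404753 0.046     ] 0.293173916776298
[0.54937055 0.1689632  0.176     ] [0.56857541 0.17399722 0.176     ] 0.25635490324603544
[0.55890656 0.15047635 0.24706867]
```

```bash
python3 -m pendant '[[[0.2,0.4,0],0.01],[[0,0.4,0],0],[[0,0,-1.5],0],[[0,0,-1.5],0],[[0,0,-1.5],0],[[0,0,-1.5],0],[[0,0,-1.5],0],[[0,0,-1.5],0],[[0,0,-1.2],0],[[0,0,0],0],[[0,0,0],0],[[0,0,0],0]]' 1 && python3 -m pendant '[[[0,0,0],0],[[0,0,0],0],[[0,0,0],0],[[0,0,0],0],[[0,0,0],0],[[0,0,0],0],[[0,0,0],0],[[0,0,0],0],[[0,0,0],0],[[0,0,0],0],[[0,0,0],0],[[0,0,0],0]]' 0 20
```

```text
time_s: 3.82
ee_pos: [0.5609, 0.1587, 0.1445]
eef_rot: [3.14, 0.0, 1.839]
force: [1.1, -0.4, 0.5]
grip_width: 0.094
grip_force: 0.0
time_s: 4.82
ee_pos: [0.5605, 0.1585, 0.1434]
eef_rot: [3.142, 0.0, 1.839]
force: [-0.0, 0.3, -0.7]
grip_width: 0.0216
grip_force: 20.0
```

```bash
python3 -m pendant '[[[0,0,0.5],0],[[0,0,1.5],0],[[0,0,2],0],[[0,0,2],0],[[0,0,2],0],[[0,0,0],0],[[0,-1,0],0],[[0,-2,0],0],[[-0.2,-2.5,0],0],[[-0.2,-2.5,0],0],[[-0.2,-2.5,0],0],[[-0.2,-2.5,0],0],[[-0.3,-2.5,0],0],[[-0.3,-2.5,0],-0.02],[[-0.3,-2.5,0],-0.04],[[-0.3,-2.5,0],-0.04],[[-0.3,-2.5,0],-0.04],[[-0.3,-2.5,0],-0.03],[[-0.25,-2,0],0],[[0,-1,0],0]]' && python3 -m pendant '[[[0,-1.0,0],0],[[0,-0.5,0],0],[[0,-0.1,0],0],[[0,0,0],0],[[0,0,0],0],[[0,0,0],0],[[0,0,0],0],[[0,0,0],0]]'
python3 - <<'E'
from h import *
s=cam('scene');w=cam('wrist');t=cam('top')
a=cv2.resize(s['color'][110:230,280:420],None,fx=4,fy=4,interpolation=cv2.INTER_CUBIC)[:480,:400]
u,v=map(int,proj(s,(.532,-.163,.12)));print(u,v)
a=cv2.resize(s['color'][v-75:v+75,u-50:u+50],None,fx=4,fy=4,interpolation=cv2.INTER_CUBIC)
u,v=map(int,proj(w,(.532,-.163,.12)));print(u,v)
b=cv2.resize(w['color'][max(v-75,0):max(v-75,0)+150,u-50:u+50],None,fx=4,fy=4,interpolation=cv2.INTER_CUBIC)
cv2.imwrite('pics/c2.png',np.hstack([a,b])[:,:,::-1])
E
```

```text
time_s: 6.48
ee_pos: [0.5307, -0.1539, 0.2216]
eef_rot: [-3.139, -0.001, 1.667]
force: [0.9, -0.5, -3.9]
grip_width: 0.0217
grip_force: 20.0
time_s: 7.15
ee_pos: [0.5321, -0.1671, 0.2235]
eef_rot: [3.142, -0.0, 1.669]
force: [-0.9, 0.6, -2.5]
grip_width: 0.0218
grip_force: 20.0
343 156
318 197
```

View pics/c2.png

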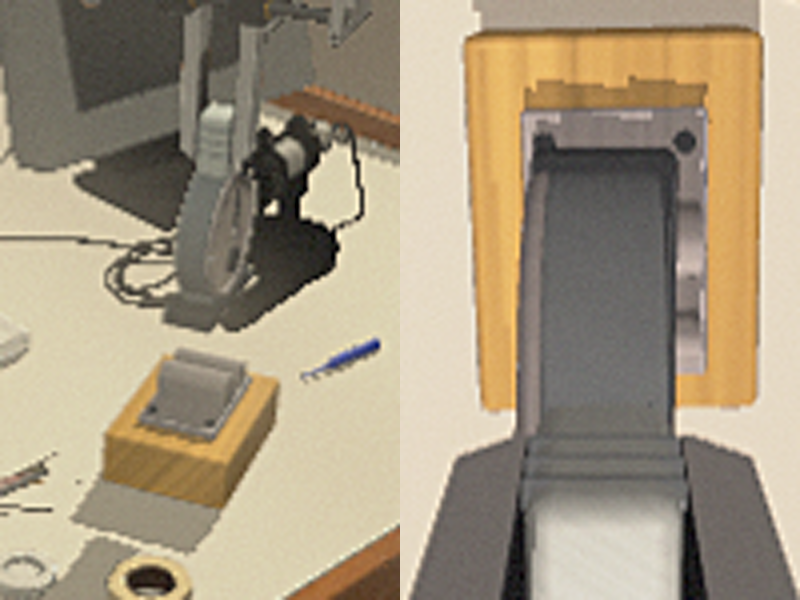

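```bash
python3 -m pendant '[[[0,0.2,-1],0],[[0,0.2,-1.5],0],[[0,0,-1],0],[[0,0,-0.7],0],[[0,0,-0.3],0],[[0,0,0],0],[[0,0,0],0],[[0,0,0],0]]' && python3 -m pendant '[[[0,0,-0.2],0],[[0,0,0],0],[[0,0,-0.2],0],[[0,0,0],0],[[0,0,0],0],[[0,0,0],0]]'
```

```text
time_s: 7.97
ee_pos: [0.5323, -0.1636, 0.1791]
eef_rot: [3.141, 0.0, 1.669]
force: [-1.0, 0.3, -2.8]
grip_width: 0.0218
grip_force: 20.0
time_s: 8.47
ee_pos: [0.532, -0.1635, 0.1745]
eef_rot: [-3.142, -0.0, 1.669]
force: [0.0, 0.2, -2.5]
grip_width: 0.022
grip_force: 20.0
```

```bash
for i in 1 2 3; do python3 -m pendant '[[[0,0,-0.1],0],[[0,0,0],0],[[0,0,0],0],[[0,0,0],0]]' | egrep 'ee_pos|force'; done
```

```text
ee_pos: [0.532, -0.1635, 0.1734]
force: [0.2, -0.2, -3.1]
grip_force: 20.0
ee_pos: [0.5322, -0.1636, 0.1733]
force: [-1.3, 0.5, 5.8]
grip_force: 20.0
ee_pos: [0.5324, -0.1638, 0.1732]
force: [-3.7, 0.1, 13.6]
grip_force: 20.0
```

```bash
python3 -m pendant '[[[0,0,0.1],0],[[0,0,0],0],[[0,0,0],0],[[0,0,0],0],[[0,0,0],0],[[0,0,0],0],[[0,0,0],0]]' | egrep 'ee_pos|force'
python3 - <<'E'
from h import *
out=[];info=[]
for n,P in(('scene',(.532,-.163,.12)),('wrist',(.532,-.163,.16)),('top',(.532,-.163,.13))):
    d=cam(n,'lev_'+n);np.savez('pics/lev_'+n,**d);u,v=map(int,proj(d,P));u0,v0=u-26,v-50;info.append((n,u0,v0))
    out.append(cv2.resize(d['color'][v0:v0+100,u0:u0+53],None,fx=5,fy=5,interpolation=cv2.INTER_CUBIC))
print(info);cv2.imwrite('pics/c3.png',np.hstack(out)[:,:,::-1])
E
```

```text
ee_pos: [0.5323, -0.1636, 0.1732]
force: [-2.1, -0.0, 8.0]
grip_force: 20.0
[('scene', 317, 106), ('wrist', 291, 186), ('top', 393, 137)]
```

View pics/c3.png

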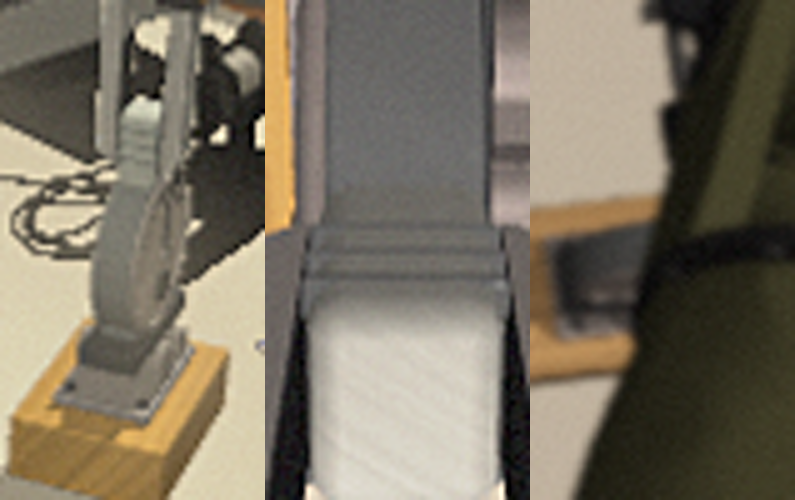

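```bash
cat >> h.py <<'E'
from scipy.spatial.transform import Rotation as Ro
def TM(p,rpy):
    T=np.eye(4);T[:3,:3]=Ro.from_euler('xyz',rpy).as_matrix();T[:3,3]=p;return T
def gp(org,yaw,a,p):  # gauge point -> world, lean left a
    return np.array(org)+Ro.from_euler('z',yaw).apply(Ro.from_euler('x',-a).apply(p))
E
python3 - <<'E'
from h import *
from scipy.optimize import least_squares
L=lambda n:dict(np.load(f'pics/lev_{n}.npz'))
o=ctrl.get_obs();w=L('wrist')
C=w['camera_from_world']@TM(o['ee_pos'],o['eef_rot'])
w1=dict(w);w1['camera_from_world']=C@np.linalg.inv(TM((.5589,.1505,.2471),(np.pi,0,1.829)))
print('check handle',proj(w1,(.5612,.158,.176)))
org=np.array((.5612,.158,.04));yaw=.268
# correct org by handle top measured pixel
dl=onz(w1,324.6,202,.176);print(dl);org[:2]=dl[:2]
for v in(440,443,446):
    px=np.array((270+197/5,120+v/5))
    for r in(.046,.048):
        f=lambda q:np.array(proj(w1,gp(org,yaw,0,(q[0],-r*np.sin(q[1]),.054+r*np.cos(q[1])))))-px
        print(v,r,least_squares(f,(-.015,.3)).x)
for P in [(-.017,.042),(.017,.042)]:
  for a in(-.08,0,.08): print(P,a,np.round(proj(L('scene'),gp((.532,-.1635,.07),.098,a,(*P,0))),1))
E
```

```text
check handle (np.float64(322.9312736583663), np.float64(204.29961837888223))
[0.56206838 0.1603955  0.176     ]
440 0.046 [-0.01478621  0.39306785]
440 0.048 [-0.01469918  0.35885692]
443 0.046 [-0.01480967  0.41048942]
443 0.048 [-0.01472124  0.37494368]
446 0.046 [-0.01483385  0.42823868]
446 0.048 [-0.01474392  0.39129363]
(-0.017, 0.042) -0.08 [343.4 180.1]
(-0.017, 0.042) 0 [343.3 181.2]
(-0.017, 0.042) 0.08 [343.3 182.2]
(0.017, 0.042) -0.08 [331.5 177.2]
(0.017, 0.042) 0 [331.4 178.3]
(0.017, 0.042) 0.08 [331.4 179.3]
```

Level (foot corners agree to about 1 px), and the index reads about 0.39 rad. Now I rock left along the computed arc, with a lighter grip so the handle pivots in the pads.

```bash
python3 -m pendant '[[[0,0,0],0],[[0,0,0],0],[[0,0,0],0],[[-0.02,0.2,0],0],[[-0.02,0.2,-0.01],0],[[-0.02,0.2,-0.01],0],[[-0.02,0.2,-0.01],0],[[-0.02,0.2,-0.01],0],[[-0.02,0.2,-0.02],0],[[0,0,0],0],[[0,0,0],0]]' 0 12| egrep 'ee_pos|force';python3 -m pendant '[[[-0.02,0.2,-0.02],0],[[-0.02,0.2,-0.02],0],[[-0.02,0.2,-0.03],0],[[-0.02,0.2,-0.03],0],[[-0.02,0.2,-0.03],0],[[-0.02,0.2,-0.03],0],[[0,0,0],0],[[0,0,0],0]]'| egrep 'ee_pos|force'
```

```text
ee_pos: [0.531, -0.1514, 0.1723]
force: [-2.3, -0.7, 5.7]
grip_force: 12.0
ee_pos: [0.5297, -0.1392, 0.1702]
force: [0.7, 0.3, 4.4]
grip_force: 12.0
```

```bash
python3 -m pendant '[[[-0.02,0.2,-0.04],0],[[-0.02,0.2,-0.04],0],[[-0.02,0.2,-0.05],0],[[-0.02,0.2,-0.05],0],[[-0.02,0.2,-0.05],0],[[-0.02,0.2,-0.05],0],[[0,0,0],0],[[0,0,0],0]]'| egrep 'ee_pos|force';python3 -m pendant '[[[-0.02,0.2,-0.06],0],[[-0.02,0.2,-0.07],0],[[-0.02,0.2,-0.07],0],[[-0.02,0.2,-0.07],0],[[-0.02,0.2,-0.08],0],[[0,0,0],0],[[0,0,0],0],[[0,0,0],0],[[0,0,0],0],[[0,0,0],0],[[0,0,0],0],[[0,0,0],0],[[0,0,0],0]]'| egrep 'time|ee_pos|force'
python3 - <<'E'
from h import *
out=[];info=[]
for n,P,k in(('scene',(.532,-.143,.12),7),('wrist',(.53,-.12,.13),3)):
    d=cam(n,'til_'+n);np.savez('pics/til_'+n,**d);u,v=map(int,proj(d,P));h,W=560//k//2,390//k//2;u0,v0=u-W,v-h;info.append((n,u0,v0,k))
    out.append(cv2.resize(d['color'][max(v0,0):v0+2*h,u0:u0+2*W],None,fx=k,fy=k,interpolation=cv2.INTER_CUBIC))
H=max(o.shape[0] for o in out);out=[np.pad(o,((0,H-o.shape[0]),(0,0),(0,0))) for o in out]
print(info);cv2.imwrite('pics/c4.png',np.hstack(out)[:,:,::-1])
E
```

```text
ee_pos: [0.5283, -0.1272, 0.1672]
force: [0.4, 1.7, 1.4]
grip_force: 12.0
time_s: 13.53
ee_pos: [0.5274, -0.1174, 0.1639]
force: [0.4, 3.5, 3.5]
grip_force: 12.0
[('scene', 313, 119, 7), ('wrist', 256, 137, 3)]
```

View pics/c4.png

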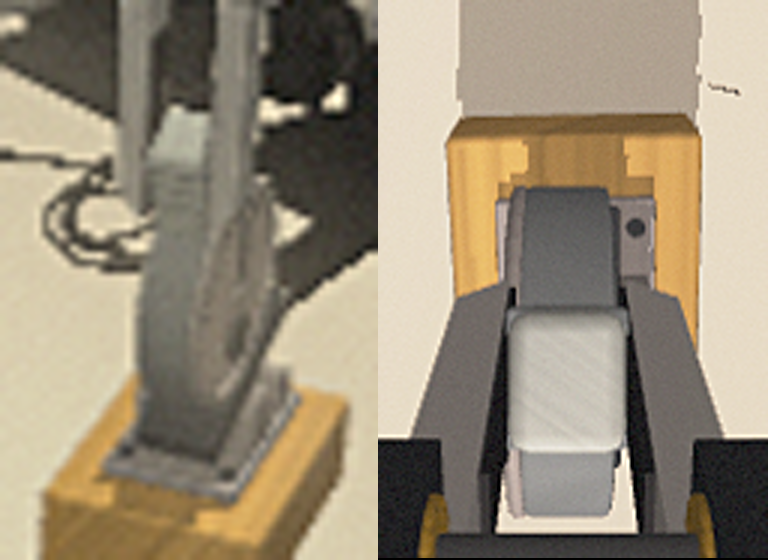

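The gauge is leaning left on the crown. The pointer is near-vertical in the scene crop at (240,250), and the finger hides the top of the rim. I check the lean from the foot end in the wrist view, and the index from the lug's two ends.

Run:
```python
from h import *
from scipy.optimize import brentq
w=dict(np.load('pics/lev_wrist.npz'));t=dict(np.load('pics/til_wrist.npz'));o=ctrl.get_obs()
C=t['camera_from_world']@TM(o['ee_pos'],o['eef_rot'])
w1=dict(w);w1['camera_from_world']=C@np.linalg.inv(TM((.5589,.1505,.2471),(np.pi,0,1.829)))
org=np.array((*onz(w1,324.6,202,.176)[:2],.04));yaw=.268
for th in np.arange(.2,.5,.04):
    f=lambda r,s,x:(np.array(proj(w1,gp(org,yaw,0,(x,-r*np.sin(th)+s*np.cos(th),.054+r*np.cos(th)+s*np.sin(th)))))-(270,120))*5
    print('th %.2f'%th,*[np.round(f(r,s,-.0148),0) for r,s in((.05,-.0045),(.05,.0045),(.044,.0045))])
for z in(0,.004,.008,.012): print('foot w1',z,(np.array(proj(w1,gp(org,yaw,0,(0,.042,z))))-(270,120))*5)
def edge(img,u,a,b):
    g=img[a:b,u-6:u+7].mean(1).astype(int);s=g[:,0]-g[:,2];return a,s.tolist()
i1=cv2.imread('pics/w1.png')[:,:,::-1]
print(edge(i1,322,136,150));print(edge(t['color'],443,190,210));print(edge(w['color'],318,120,190) if 0 else '')
gz=o['ee_pos']+[0,0,.019]
# handle centre y from current wrist view, tilt model: gauge rotates about grip point (0,0,.1223)
for a in(.30,.34,.38,.42):
    og=gz-gp((0,0,0),.098,a,(0,0,.1223))
    print(a,'sole',og.round(4),[(z,round(proj(t,gp(og,.098,a,(0,.042,z)))[1],1)) for z in(0,.004,.008)],'top',[np.round((np.array(proj(t,gp(og,.098,a,(0,y,.136))))-(256,137))*3,0) for y in(.013,-.013)])
```

```text
th 0.20 [196. 433.] [195. 392.] [195. 379.]
th 0.24 [196. 441.] [195. 402.] [196. 387.]
th 0.28 [196. 449.] [195. 411.] [196. 395.]
th 0.32 [197. 457.] [195. 420.] [196. 403.]
th 0.36 [197. 464.] [196. 429.] [196. 410.]
th 0.40 [197. 471.] [196. 437.] [197. 418.]
th 0.44 [198. 477.] [196. 445.] [197. 425.]
th 0.48 [198. 484.] [196. 453.] [197. 432.]
foot w1 0 [261.67623548 103.95364009]
foot w1 0.004 [261.87056997 105.21213751]
foot w1 0.008 [262.06893016 106.49673452]
foot w1 0.012 [262.27144243 107.80825124]
(136, [98, 97, 98, 99, 103, 90, -6, -2, 2, 2, 2, 2, 3, 2])
(190, [33, 34, 33, 32, 33, 34, 33, 32, 33, 33, 33, 33, 33, 32, 33, 32, 33, 33, 33, 33])

0.3 sole [ 0.5309 -0.1534  0.0661] [(0, np.float64(195.8)), (0.004, np.float64(195.6)), (0.008, np.float64(195.4))] top [array([186., 306.]), array([186., 449.])]
0.34 sole [ 0.5314 -0.158   0.0676] [(0, np.float64(200.7)), (0.004, np.float64(200.4)), (0.008, np.float64(200.2))] top [array([186., 303.]), array([186., 446.])]
0.38 sole [ 0.5318 -0.1626  0.0694] [(0, np.float64(205.6)), (0.004, np.float64(205.3)), (0.008, np.float64(204.9))] top [array([186., 299.]), array([186., 444.])]
0.42 sole [ 0.5323 -0.167   0.0713] [(0, np.float64(210.6)), (0.004, np.float64(210.2)), (0.008, np.float64(209.7))] top [array([186., 296.]), array([186., 441.])]
```

Run:
```python
from h import *
w=dict(np.load('pics/lev_wrist.npz'));t=dict(np.load('pics/til_wrist.npz'));o=ctrl.get_obs()
C=t['camera_from_world']@TM(o['ee_pos'],o['eef_rot'])
w1=dict(w);w1['camera_from_world']=C@np.linalg.inv(TM((.5589,.1505,.2471),(np.pi,0,1.829)))
org=np.array((*onz(w1,324.6,202,.176)[:2],.04))
ph=np.linspace(0,np.pi,200)
sil=lambda d,og,yaw,a:min(proj(d,gp(og,yaw,a,(0,.044*np.cos(p),.054+.044*np.sin(p)-.0)))[1] for p in np.linspace(-1.5,1.5,200))
print('w1 housing',sil(w1,org,.268,0))
gz=o['ee_pos']+[0,0,.019]
for a in(.28,.32,.36,.40):
    og=gz-gp((0,0,0),.098,a,(0,0,.1223))
    print(a,'housing',round(sil(t,og,.098,a),1),'foot',round(proj(t,gp(og,.098,a,(0,.042,.004)))[1],1))
i=t['color'];print(i[194:206,311:324].mean(1).astype(int).tolist())
i=w['color'];og=np.array((.532,-.1636,.07));print('lev: housing',sil(w,og,.098,0),'foot',proj(w,gp(og,.098,0,(0,.042,.004))),i[118:160:2,311:324].mean(1).astype(int).tolist())
```

```text
w1 housing 142.70642824581972
0.28 housing 189.0 foot 193.2
0.32 housing 192.3 foot 198.0
0.36 housing 195.7 foot 202.9
0.4 housing 199.0 foot 207.7
[[167, 126, 75], [167, 128, 75], [166, 127, 74], [170, 129, 73], [154, 118, 73], [97, 85, 71], [65, 69, 71], [76, 75, 75], [83, 82, 81], [82, 82, 81], [84, 82, 82], [87, 86, 84]]
lev: housing 165.1350131093135 foot (np.float64(317.7888202938446), np.float64(159.3429991902765)) [[166, 152, 137], [166, 153, 137], [167, 152, 137], [166, 153, 137], [168, 155, 138], [167, 153, 137], [167, 152, 137], [170, 157, 141], [102, 75, 39], [152, 116, 68], [159, 121, 70], [160, 123, 72], [159, 121, 71], [158, 121, 70], [159, 121, 70], [159, 121, 71], [159, 121, 70], [159, 120, 71], [158, 120, 70], [151, 116, 68], [106, 99, 99]]
```

```bash
python3 -m pendant '[[[0,0.1,-0.04],0],[[0,0,0],0],[[0,0,0],0],[[0,0,0],0],[[0,0,0],0],[[0,0,0],0],[[0,0,0],0],[[0,0,0],0],[[0,0,0],0],[[0,0,0],0],[[0,0,0],0],[[0,0,0],0],[[0,0,0],0],[[0,0,0],0],[[0,0,0],0],[[0,0,0],0]]'
python3 - <<'E'
from h import *
print(ctrl.hand_in())
E
```

```text
time_s: 14.97
ee_pos: [0.5274, -0.1167, 0.1637]
eef_rot: [3.141, 0.0, 1.669]
force: [-0.7, 0.7, 4.1]
grip_width: 0.0224
grip_force: 12.0
the job is handed in; nothing more can be done
None
```

I handed the job in at about 15 s with the gauge still gripped (12 N) and resting on the crown at about 7 N, leaning left an estimated 0.38 rad against a measured index of 0.39 rad; a finger hid the index, so I couldn't see the pointer on it directly, and no verdict came back.

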